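# Switch off, close and restart the food processor

## Robot

A 6-joint arm with a two-finger parallel gripper is mounted at the origin on the work surface. World frame = base frame: x ahead of the robot, y to its left, z up, the work surface at z = 0. Lengths are in m, angles in degrees, forces in N, time in s.
With the tool pointing down it reaches from about 0.375 to 0.9 m from the base axis. Payload 3.1 kg.
Tool frame: the origin (TCP) lies at the very end of the fingers, on their centre line; the grasp point (between the pads) lies grip_point_offset behind it (grip_point_offset is the distance from the TCP to the grasp point, in m); z points along the fingers, y is the line along which they close (so a half turn about z gives the same grasp; the last joint's range is limited). The gripper opens to 87 mm and grips with 3 to 60 N. Pads are 19 mm wide; open, the fingers measure 117 mm over their backs; the gripper's body (75 mm by 190 mm) begins 51 mm behind the grasp point.
Start: joints at [63.34, 30.224, 82.088, -0, 67.689, -10.227], TCP at [0.177, 0.599, 0.223] pointing down, gripper open.
Joint ranges: [-176.69, 176.69], [-43.24, 126.21], [12.49, 139.97], [-82, 262], [0, 151.66], [-163.58, 163.58]. Speed limits (degrees/s): [159.86, 159.86, 180, 180, 180, 180].

## Interface

Orientations are given as a 3x3 rotation matrix whose columns are the frame's x, y, z axes.
In Python, from rig import * gives the robot as it stands.
- The arm moves only by the tool move_arm, never from a script. Its argument "increments" is a list of rows, each a list of 3 entries, a list of its own where there are three numbers: the shift along the tool's x, y, z in units of 30 mm (1.0 is 30 mm), then the turn, a rotation vector about the tool's x, y, z in units of 120 degrees (1.0 is 120 degrees), then the closure, from 0 (fully open) to 1 (shut). A call has 1 to 20 rows; each row shifts and turns the commanded pose from where the row before left it, along the tool's axes as they then stand; what a row does not reach is not made up. A row lasts 1/12 s, in which the tool goes at most 41.7 mm and 7.16 degrees, less where a joint would pass 70% of its speed; a pose out of reach is approached as far as the arm can. A call with a number of a shift or a turn outside -1 to 1 is refused whole. A call with a gripper value outside its range is refused whole. The fingers move at their own pace and stop on an object; the grip force is fixed at half the most. Time passes only in rows, so rows that do not move let the fingers close. It gives the time, the measured TCP pose, the force, the opening and the grip force at its end, in the units of the state.
- read_state(): the state, without advancing time (a new reading comes with each control period).
- capture(name): name is "scene" or "top"; returns a dict with "img" (420x560x3 uint8, red, green, blue), "mtx" (3x3 intrinsics, pixels), "distortion" ([k1, k2, p1, p2, k3] as OpenCV has them; the pictures are not rectified), "eye" and "rotation" of the camera in the world. Camera axes: x right, y down, z forward; pixel columns grow to the right and rows downward; lengths in m; the calibration is good to about 2 mm. A picture is of the moment at which its call begins. There is no depth.
- hand_in(): hands the job in; it is judged then, once.
Trained networks look in a picture, given as the dict that the camera call returned (one of the last four; its "shot" number tells which), for a name from the list of things; names that differ only in an ending like _2 or _b are one class to them, and where a whole thing is asked for, a point or a joint stands for the part that bears it (a point fixed in the world has none). Each returns a list of dicts, best first, with "confidence" (0 to 1); they miss things now and then, are a little off and sometimes report something else, mostly with a low value. They report only what shows in the picture. A call takes as long as a camera call. They do not tell look-alikes from the thing itself.
- search_frame(picture, label): "extent" ([left, top, right, bottom] as shares, 0 to 1, of the picture: columns of its width, rows of its height, round what is visible of it).
- pinpoint(picture, label): "xy" ([column, row] as shares, 0 to 1, of the picture: columns of its width, rows of its height: a listed point, or the origin of a listed thing).
The state is a dict: "time_s": time; "joint_positions": joint angles; "qvel": joint speeds; "tau": joint torques, N m; "position": TCP position; "tcp_rot": TCP orientation; "force": force on the tool from outside, world axes, zero at the start; "moment": the same for the moment, N m; "opening": opening from 0.0 (shut) to 1.0 (fully open); "grasp_force": force on a finger pad.
Only numpy, scipy, OpenCV 4.12 (cv2) and the standard library are available. Lean on these libraries where they do the work, as an engineer would, in place of code of your own. Each camera call takes 0.05 s, during which the arm holds its last target. There are 200 camera calls.

## Task

The food processor on the worktop has been left switched on with its bowl open: press the wide stop key right down so that it stays down and the speed key pops up, and only then take the wooden spatula off the bowl and lay it flat on the chopping board, clear of the ramekin. Fit the lid on the bowl, fully home with its tongue lying on top of the bowl's handle, and then start the machine at its fastest speed: press the speed key at the end of the row farthest from the stop key until it stays down and the stop key pops up. Set the things down rather than dropping them, leave the other kitchenware where it stands, and let go of everything.

Things in the scene. Friction and masses are not known exactly. Their poses are not given: they have to be found in the camera images.
- machine: white food processor, fixed, 290 mm deep, 230 mm wide. Origin on the worktop under the bowl's axis; x points to its back, away from the keys, y to its left as seen from the keys. Key deck at the front, 85 mm high, x = -195 to -106 mm; behind it the bowl seat, 110 mm high. The row of keys runs along y at x = -165 mm: stop key at y = 66, speed keys at y = 14, -30 and -74 mm
- bowl_mouth (a point): centre of the mouth of the clear round bowl, level with its rim, 215 mm above the worktop. The rim is 164 mm across outside and 156 mm inside; the bowl is 99 mm deep; a knife hub stands in its middle, its top 39 mm below the rim
- handle_top (a point): point on the top of the bowl's handle, 104 mm to -y of the bowl's axis, level with the rim: the lid's tongue belongs here. The handle is 30 mm wide and reaches 129 mm from the axis
- fast_place (a point): the place of the fastest-speed key: centre of the top of a key there when it is up; it is the end of the row farthest from the stop key
- stop (a joint): the stop key, the leftmost and widest of the four grey keys (44 by 44 mm): travel straight down in m, 0 up, 0.0135 at its end stop. All four keys behave alike: about 3 N press one to its end stop; let go, it rises to about 0.0115 and stays latched. Pressing a key past about 0.007 releases any other that is down, which pops up to 0; a key pressed less than 0.011 comes up again
- stop_top (a point): centre of the top face of the stop key, moves with it; 102 mm above the worktop when up, 17 mm proud of the deck
- key_a (a joint): one of the three narrow speed keys of the bank (28 mm wide across the bank, 44 mm long); which of the three places it has differs from start to start. Travel down in m, as for the stop key
- key_a_top (a point): centre of the top face of speed key a, moves with it; 102 mm above the worktop when up. The row of keys runs along the machine's y at x = -165 mm: stop at y = 66, speed keys at 14, -30 and -74 mm
- key_b (a joint): one of the three narrow speed keys of the bank (28 mm wide across the bank, 44 mm long); which of the three places it has differs from start to start. Travel down in m
- key_b_top (a point): centre of the top face of speed key b, moves with it
- key_c (a joint): one of the three narrow speed keys of the bank (28 mm wide across the bank, 44 mm long); which of the three places it has differs from start to start. Travel down in m
- key_c_top (a point): centre of the top face of speed key c, moves with it
- lid: white round lid, 168 mm across, 0.18 kg, lying right way up on the worktop. Origin: centre of its underside. Its tapered lip, 149 mm across, z = 0 to 8 mm, goes into the bowl; the disc above (to z = 13) rests on the rim, so the fitted origin is 207 mm above the worktop. Grip it by its upright feed chute: centre at x = 25, y = 0, 62 mm along x, 46 mm along y, z = 13 to 71 mm
- lid_tongue (a point): underside of the lid's flat tongue, 104 mm to -y of the lid's centre; the tongue is 24 mm wide and reaches 118 mm from the centre. With the lid fitted, the lid's axes are parallel to the machine's
- spatula: flat wooden spatula, 200 mm long, 0.06 kg, at first lying across the rim of the bowl. Origin at the middle of its length, on its underside; x points to the blade, z up. The handle (x = -100 to 40 mm) is 20 mm wide and 12 mm thick, the blade (x = 33 to 100 mm) is up to 46 mm wide and 8 mm thick
- board: light wooden chopping board, fixed, 220 mm along its x, 160 mm along its y, 18 mm thick. Origin at the centre of its underside
- ramekin: small white bowl, 60 mm across, 42 mm high, standing on the board near its +y edge; origin at the centre of its underside. Bystander
- saucer: white saucer, 140 mm across, 15 mm high, with the cup on it; origin under its centre. Bystander
- cup: white cup with a handle, 76 mm across, 62 mm high, standing on the saucer; origin under its centre. Bystander
- cup_upturned: white cup standing upside down, 76 mm across, 64 mm high; origin under its centre. Bystander
- oil_bottle: tall green oil bottle, 66 mm across, 250 mm high; origin under its centre. Bystander
- tall_glass: tall drinking glass, 64 mm across, 150 mm high; origin under its centre. Bystander
- tumbler: wide drinking glass, 78 mm across, 95 mm high; origin under its centre. Bystander
- tub: round plastic tub with its lid on, 116 mm across, 65 mm high; origin under its centre. Bystander
Mind the look-alikes: they are no part of the job. What is shaped like the lid but turquoise is not meant.

How it is judged:
By the outcome, as a careful person would: the job done as asked, in the order asked, and still so for the second after the job is handed in, with the robot touching nothing.
It also fails if it takes over 72 s, if anything falls off the work surface, if the arm or the gripper's body presses on something with over 40 N, if the wrist force passes 120 N, or if a joint passes its speed limit or range.

## Working session

There is one attempt and no reset: what is moved stays moved. The work goes in short steps, Python scripts to look and compute and a tool call to move; the robot and the scene stay as the last step left them, time stands still between calls to the robot, and variables do not carry over. Pictures are saved under pics/ and viewed, at most 10 in all, crops included, and the job is handed in when it is done.

Besides the shell and the picture viewer there is one more tool, called after "Emit:" as name(argument=value, ...), one argument or row to a line, values as JSON. move_arm: Moves the arm, as the interface text tells. Its arguments: {"type":"object","properties":{"increments":{"type":"array"}},"required":["increments"]}

```bash
mkdir -p pics; ls; cat > h.py <<'E'
from rig import *
import numpy as np, cv2
def ray(c,xy,share=True):
    p=np.array(xy,float)*(np.array([560,420]) if share else 1)
    u=cv2.undistortPoints(p.reshape(1,1,2),np.array(c['mtx']),np.array(c['distortion']))[0,0]
    return np.array(c['eye']),np.array(c['rotation'])@np.array([u[0],u[1],1])
def atz(c,xy,z,share=True):
    e,d=ray(c,xy,share); return e+d*(z-e[2])/d[2]
def proj(c,P):
    R=np.array(c['rotation']);q=(np.atleast_2d(P)-np.array(c['eye']))@R
    return cv2.projectPoints(q,np.zeros(3),np.zeros(3),np.array(c['mtx']),np.array(c['distortion']))[0][:,0]
E
python3 - <<'E'
from h import *
a=capture("scene");b=capture("top")
for n,c in (("s",a),("t",b)):
    cv2.imwrite(f"pics/{n}0.png",cv2.resize(c["img"][:,:,::-1],(800,600),interpolation=cv2.INTER_CUBIC))
    print(n,np.round(c['eye'],3),np.round(c['rotation'],2).tolist())
    for l,z in (("bowl_mouth",.215),("handle_top",.215),("fast_place",.102),("stop_top",.102),("key_a_top",.102),("key_b_top",.102),("machine",0),("lid",0),("lid_tongue",.008),("spatula",.215),("board",0),("ramekin",.018),("tub",0),("oil_bottle",0),("tall_glass",0),("tumbler",0),("cup_upturned",0),("saucer",0)):
        for r in pinpoint(c,l)[:3]:
            print(n,l,round(r["confidence"],2),np.round(np.array(r["xy"])*[560,420],1),np.round(atz(c,r["xy"],z),3))
E
```

```text
pics
s [1.205 0.214 1.159] [[-0.29, 0.76, -0.58], [0.96, 0.23, -0.18], [-0.0, -0.61, -0.8]]
s bowl_mouth 0.78 [252.5 246.4] [ 0.639 -0.039  0.215]
s handle_top 0.62 [210.5 241.4] [ 0.655 -0.148  0.215]
s handle_top 0.2 [258.9 288.6] [0.747 0.014 0.215]
s fast_place 0.71 [237.4 217.9] [ 0.488 -0.146  0.102]
s stop_top 0.67 [284.5 222.6] [ 0.464 -0.006  0.102]
s key_a_top 0.56 [234.  218.9] [ 0.494 -0.155  0.102]
s key_b_top 0.41 [250.2 216.1] [ 0.47  -0.112  0.102]
s machine 0.69 [254.8 285.6] [ 0.637 -0.046  0.   ]
s machine 0.67 [145.2 271.1] [ 0.686 -0.378  0.   ]
s lid 0.79 [172.4 208.6] [ 0.444 -0.403  0.   ]
s lid 0.6 [145.2 270.4] [ 0.684 -0.379 -0.   ]
s lid 0.57 [208.8 161.4] [ 0.207 -0.37   0.   ]
s lid_tongue 0.96 [144.6 225.1] [ 0.537 -0.455  0.008]
s lid_tongue 0.72 [236.6 155.4] [ 0.157 -0.28   0.008]
s spatula 0.95 [251.1 243.2] [ 0.63  -0.046  0.215]
s board 0.62 [410.5 276.9] [0.478 0.389 0.   ]
s board 0.17 [283.2 219.5] [ 0.382 -0.035  0.   ]
s ramekin 0.63 [427.  270.8] [0.454 0.431 0.018]
s ramekin 0.18 [254.7 283.4] [ 0.639 -0.044  0.018]
s tub 0.95 [145.3 269.4]
[... 1278 characters left out ...]
7.2 186.6] [ 0.543 -0.453  0.008]
t lid_tongue 0.65 [380.5 327.1] [ 0.161 -0.269  0.008]
t spatula 0.78 [300.8 135.5] [ 0.634 -0.042  0.215]
t board 0.61 [142.4 211.2] [0.466 0.383 0.   ]
t board 0.38 [283.8 214.6] [ 0.461 -0.006  0.   ]
t ramekin 0.66 [120.7 210.6] [0.466 0.436 0.018]
t tub 0.8 [418.9 134.7] [ 0.687 -0.379  0.   ]
t oil_bottle 0.61 [190.6 128.8] [0.697 0.256 0.   ]
t oil_bottle 0.48 [335.9 205.5] [ 0.488 -0.15   0.   ]
t tumbler 0.68 [147.6 132. ] [0.687 0.375 0.   ]
t tumbler 0.31 [297.3 137.8] [ 0.675 -0.042  0.   ]
t cup_upturned 0.71 [353.1 263.3] [ 0.33  -0.197  0.   ]
t cup_upturned 0.28 [121.4 213.9] [0.458 0.44  0.   ]
t saucer 0.58 [221.  260.8] [0.333 0.164 0.   ]
```

View pics/s0.png

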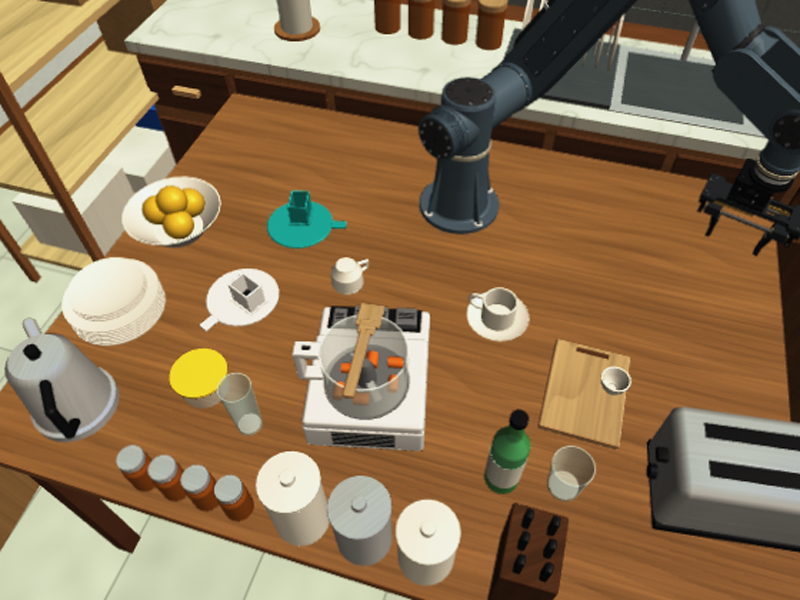

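View pics/t0.png

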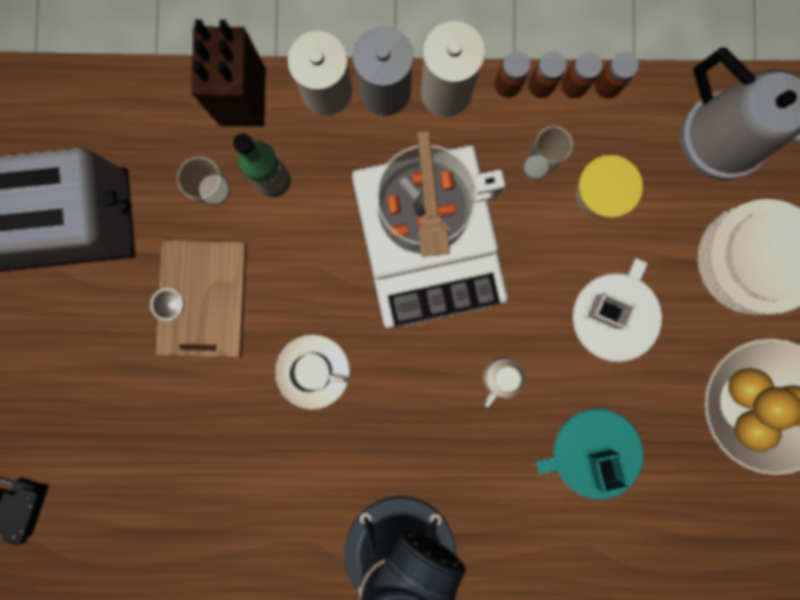

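The white lid at s(243,297) / t(617,317) is the one I want. The look-alikes are the turquoise lid at s(300,224) / t(598,454) and the yellow-topped tub at s(199,372) / t(610,186). The machine is at s(366,375), with the spatula across the bowl and its blade towards the keys. The board is at s(588,393), with the ramekin at s(615,380).

```bash
cat >> h.py <<'E'
def T(pose,P):
    x,y,a=pose[:3];z=pose[3] if len(pose)>3 else 0;P=np.atleast_2d(np.array(P,float));c,s=np.cos(a),np.sin(a)
    return np.c_[x+c*P[:,0]-s*P[:,1],y+s*P[:,0]+c*P[:,1],z+P[:,2]]
def fit(obs,x0):  # obs: (cam, model point, pixel)
    from scipy.optimize import least_squares
    f=lambda p:np.concatenate([proj(c,T(p,m))[0]-px for c,m,px in obs])
    r=least_squares(f,x0,loss='soft_l1',f_scale=2);return r.x,np.round(r.fun.reshape(-1,2),1)
def circ(r,z,cx=0,cy=0):
    t=np.linspace(0,2*np.pi,60);return np.c_[cx+r*np.cos(t),cy+r*np.sin(t),0*t+z]
def box(x0,x1,y0,y1,z): return np.array([[x0,y0,z],[x1,y0,z],[x1,y1,z],[x0,y1,z],[x0,y0,z]],float)
def draw(img,c,W,col,k=4):
    cv2.polylines(img,[np.int32(np.round((proj(c,W)+.5)*k*16))],False,col,1,cv2.LINE_AA,4)
E
cat > look.py <<'E'
from h import *
a=capture("scene");b=capture("top")
mp={"bowl_mouth":(0,0,.215),"handle_top":(0,-.104,.215),"fast_place":(-.165,-.074,.102),"stop_top":(-.165,.066,.102),"machine":(0,0,0)}
lp={"lid":(0,0,0),"lid_tongue":(0,-.104,.008)}
def near(c,l,m,x0):
    q=proj(c,T(x0,m))[0]
    r=[np.array(r["xy"])*[560,420] for r in pinpoint(c,l)]
    r=[p for p in r if np.linalg.norm(p-q)<15]
    return [(c,m,r[0])] if r else []
m0=[.637,-.041,.183];l0=[.443,-.405,1.1]
M,rm=fit(sum([near(c,l,m,m0) for c in(a,b) for l,m in mp.items()],[]),m0)
L,rl=fit(sum([near(c,l,m,l0) for c in(a,b) for l,m in lp.items()],[]),l0)
print("M",M.round(4),rm.tolist(),"\nL",L.round(4),rl.tolist())
S=[.633,-.044,np.pi+.05,.215]; B=[.472,.386,0]
tiles=[]
for c in(a,b):
    k=4;im=cv2.resize(c["img"][:,:,::-1],None,fx=k,fy=k,interpolation=cv2.INTER_CUBIC)
    for P in(circ(.082,.215),circ(.078,.215),box(-.015+0,.015,-.129,-.084,.215)[:, [0,1,2]],box(-.195,.095,-.115,.115,.085)): draw(im,c,T(M,P),(0,0,255))
    for y,w in((.066,.022),(.014,.014),(-.03,.014),(-.074,.014)): draw(im,c,T(M,box(-.187,-.143,y-w,y+w,.102)),(255,0,255))
    for P in(circ(.084,.013),circ(.084,.008),box(-.006,.056,-.023,.023,.071),box(-.012,.012,-.118,-.084,.010)): draw(im,c,T(L,P),(0,0,255))
    for P in (box(-.1,.04,-.01,.01,.012),box(.033,.1,-.023,.023,.008)): draw(im,c,T(S,P),(255,255,0))
    for P in (box(-.11,.11,-.08,.08,.018),): draw(im,c,T(B,P),(0,0,255))
    for o,h in ((T(M,(-.05,-.02,.15))[0],None),(T(L,(0,0,0))[0],None)):
        u,v=np.int32(proj(c,o)[0]*k);tiles.append(im[max(0,v-200):v+200,u-200:u+200] if 0 else cv2.resize(im[v-200:v+200,u-200:u+200],(400,300) if 0 else (400,400)))
    np.save(f"pics/full{'s' if c is a else 't'}.npy",im)
o=np.vstack([np.hstack([tiles[0],tiles[1]]),np.hstack([tiles[2],tiles[3]])])
cv2.imwrite("pics/m.png",np.hstack([tiles[0],tiles[2]]));cv2.imwrite("pics/l.png",np.hstack([tiles[1],tiles[3]]))
print({k:v for k,v in read_state().items() if k in("force","opening","tcp_rot","position")}, grip_point_offset)
E
python3 look.py
```

```text
M [ 0.6348 -0.038   0.2154] [[0.9, 2.7], [-2.8, -2.3], [1.4, -0.1], [1.9, -0.0], [2.0, -0.9], [-3.6, 0.7], [-1.1, 0.2]] 
L [ 0.446  -0.4046  1.0865] [[-0.6, 1.5], [0.5, 2.3], [-0.5, 2.2], [1.0, 0.3]]
{'position': array([0.17678227, 0.59944528, 0.22254241]), 'tcp_rot': array([[-9.59139750e-01,  2.82932747e-01, -2.93863201e-05],
       [ 2.82932748e-01,  9.59139750e-01, -4.44270457e-06],
       [ 2.69286011e-05, -1.25755268e-05, -1.00000000e+00]]), 'force': array([ 0.00895251, -0.12110567, -0.92161075]), 'opening': 1.0024641880940415} 0.0187
```

View pics/m.png

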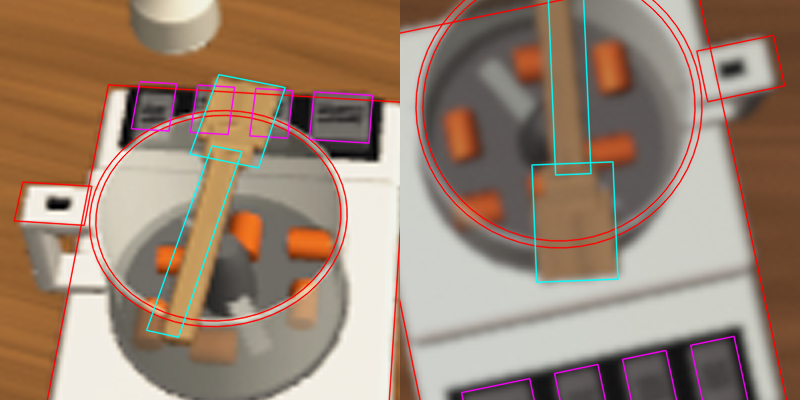

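View pics/l.png

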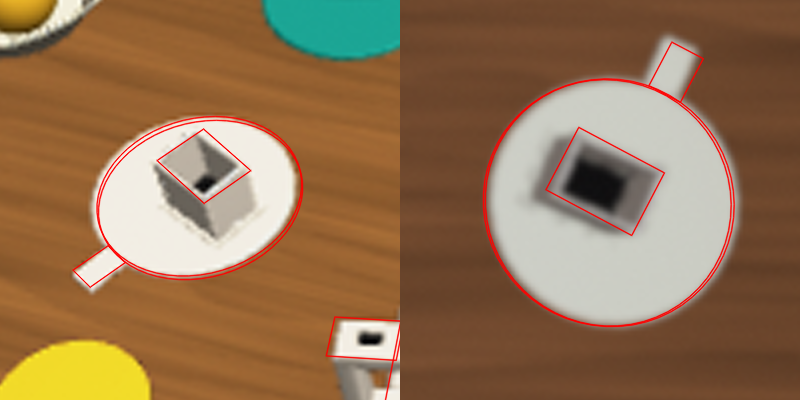

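The machine, lid and spatula overlays agree with the picture to within a few pixels, and the white lid choice is confirmed. The yaws are about 1–2° off, so I'll refine them on image edges.

```bash
cat >> h.py <<'E'
def efit(cams,polys,x0,z=0,span=(.004,.004,.03),sig=(2.0,1.0)):
    """refine x,y,yaw: maximise image gradient across projected model lines"""
    from scipy.optimize import minimize
    from scipy.ndimage import map_coordinates
    dens=[]
    for P in polys:
        n=np.maximum(2,(np.linalg.norm(np.diff(P,axis=0),axis=1)/.003).astype(int))
        dens.append(np.vstack([np.linspace(p,q,k,endpoint=False) for p,q,k in zip(P[:-1],P[1:],n)]))
    x=np.array(x0[:3],float)
    for s in sig:
        G=[]
        for c in cams:
            g=cv2.GaussianBlur(c["img"].astype(np.float32),(0,0),s)
            gx=np.gradient(g,axis=1);gy=np.gradient(g,axis=0);G.append((gx,gy))
        def cost(u):
            p=list(x+u*np.array(span)/4)+[z];t=0
            for c,(gx,gy) in zip(cams,G):
                for D in dens:
                    q=proj(c,T(p,D));d=np.gradient(q,axis=0);n=np.c_[-d[:,1],d[:,0]];n/=np.linalg.norm(n,axis=1)[:,None]+1e-9
                    o=0
                    for ch in range(3):
                        a=map_coordinates(gx[:,:,ch],[q[:,1],q[:,0]],order=1);b=map_coordinates(gy[:,:,ch],[q[:,1],q[:,0]],order=1)
                        o=o+np.abs(a*n[:,0]+b*n[:,1])
                    t+=np.sum(np.minimum(o,60))
            return -t/1000
        r=minimize(cost,np.zeros(3),method="Nelder-Mead",options=dict(initial_simplex=np.vstack([np.zeros(3),4*np.eye(3)])-1,xatol=.01,fatol=1e-4))
        x=x+r.x*np.array(span)/4
    return x
MP=[circ(.082,.215),box(-.015,.015,-.129,-.084,.215)[[1,0,3]],box(-.195,.095,-.115,.115,.085)[[1,0,3,2]][:3]]+[box(-.187,-.143,y-w,y+w,.102) for y,w in((.066,.022),(.014,.014),(-.03,.014),(-.074,.014))]
LP=[circ(.084,.013),box(-.012,.012,-.118,-.086,.011)[[3,0,1,2]],box(-.006,.056,-.023,.023,.071)]
SP=[box(-.1,.03,-.01,.01,.012)[[1,0,3,2]],box(.05,.1,-.023,.023,.008)[[0,1,2,3]]]
BP=[box(-.11,.11,-.08,.08,.018)]
E
python3 - <<'E'
from h import *
a=capture("scene");b=capture("top")
for n,P,x0,z in(("M",MP,[.6348,-.038,.2],0),("L",LP,[.446,-.4046,1.08],0),("S",SP,[.633,-.044,np.pi+.05],.215),("B",BP,[.472,.386,0.01],0)):
    for cs in((a,b),(a,),(b,)): print(n,efit(cs,P,x0,z).round(4))
E
```

```text
M [ 0.635  -0.0351  0.2258]
M [ 0.6344 -0.0361  0.2241]
M [ 0.6349 -0.0344  0.2272]
L [ 0.4476 -0.4113  1.1592]
L [ 0.4474 -0.4099  1.1401]
L [ 0.4431 -0.4048  1.1763]
S [ 0.6341 -0.0397  3.2584]
S [ 0.6346 -0.0397  3.2598]
S [ 0.6321 -0.0398  3.2554]
B [ 0.473   0.3853 -0.0181]
B [ 0.4736  0.3848 -0.014 ]
B [ 0.4723  0.3861 -0.0181]
```

```bash
cat > ov.py <<'E'
from h import *
import sys
def overlay(name,items,centres,k=5):
    tiles=[]
    for c in(capture("scene"),capture("top")):
        im=cv2.resize(c["img"][:,:,::-1],None,fx=k,fy=k,interpolation=cv2.INTER_CUBIC)
        for p,P,col in items:
            for Q in P: draw(im,c,T(p,Q),col,k)
        row=[]
        for o in centres:
            u,v=np.int32(proj(c,o)[0]*k);u=np.clip(u,200,560*k-200);v=np.clip(v,150,420*k-150)
            row.append(im[v-150:v+150,u-200:u+200])
        tiles.append(np.hstack(row))
    cv2.imwrite(name,np.vstack(tiles))
E
python3 - <<'E'
from ov import *
overlay("pics/o1.png",[([.635,-.0353,.2255],MP,(0,0,255)),([.446,-.4055,1.15],LP,(0,0,255)),([.634,-.0397,3.258,.215],SP,(255,255,0))],[(.61,-.05,.2),(.46,-.42,.0)])
E
```

```text
(no output)
```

View pics/o1.png

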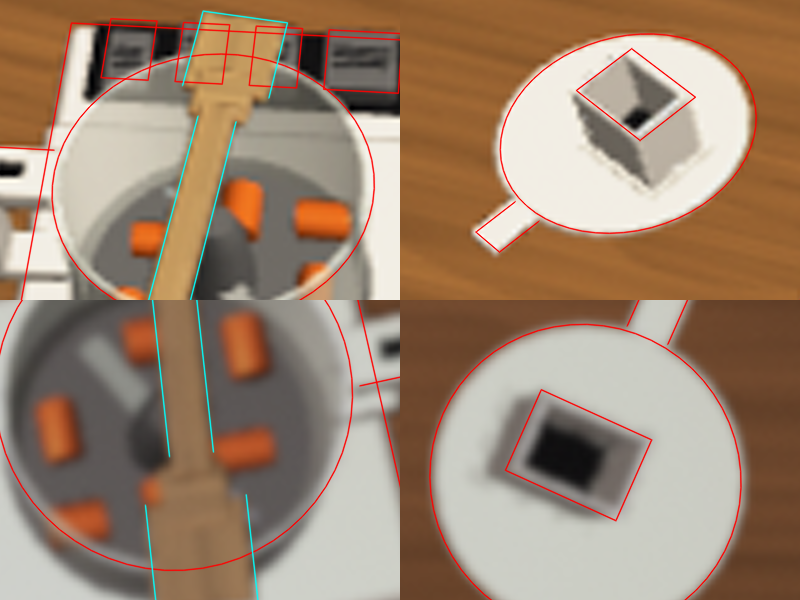

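The overlay lines sit on the lid, rim and spatula: rim centre at tile pixel (213,180), lid at (625,133). The poses are good enough, so I'm moving to the stop key now.

Emit:
move_arm(
  increments=[
    [[0, 0, 0], [0, 0, -0.049], 1],
    [[0, 0, 0], [0, 0, -0.049], 1],
    [[0, 0, 0], [0, 0, -0.049], 1],
    [[0, 0, 0], [0, 0, -0.049], 1],
    [[0, 0, 0], [0, 0, -0.049], 1],
    [[-0.194, -0.91, 0.05], [0, 0, 0], 1],
    [[-0.194, -0.91, 0.05], [0, 0, 0], 1],
    [[-0.194, -0.91, 0.05], [0, 0, 0], 1],
    [[-0.194, -0.91, 0.05], [0, 0, 0], 1],
    [[-0.194, -0.91, 0.05], [0, 0, 0], 1],
    [[-0.194, -0.91, 0.05], [0, 0, 0], 1],
    [[-0.194, -0.91, 0.05], [0, 0, 0], 1],
    [[-0.194, -0.91, 0.05], [0, 0, 0], 1],
    [[-0.194, -0.91, 0.05], [0, 0, 0], 1],
    [[-0.194, -0.91, 0.05], [0, 0, 0], 1],
    [[-0.194, -0.91, 0.05], [0, 0, 0], 1],
    [[-0.194, -0.91, 0.05], [0, 0, 0], 1],
    [[-0.194, -0.91, 0.05], [0, 0, 0], 1],
    [[-0.194, -0.91, 0.05], [0, 0, 0], 1],
    [[-0.194, -0.91, 0.05], [0, 0, 0], 1],
  ],
)

```text
time_s: 4.57
position: [0.3543, 0.2188, 0.2003]
tcp_rot: [[-0.974, -0.225, 0.001], [-0.225, 0.974, 0.0], [-0.001, 0.0, -1.0]]
force: [0.3, -0.4, -0.4]
opening: 0.008
grasp_force: 0.0
```

Emit:
move_arm(
  increments=[
    [[-0.194, -0.91, 0.05], [0, 0, 0], 1],
    [[-0.194, -0.91, 0.05], [0, 0, 0], 1],
    [[-0.194, -0.91, 0.05], [0, 0, 0], 1],
    [[-0.194, -0.91, 0.05], [0, 0, 0], 1],
    [[-0.194, -0.91, 0.05], [0, 0, 0], 1],
    [[-0.194, -0.91, 0.05], [0, 0, 0], 1],
    [[-0.194, -0.91, 0.05], [0, 0, 0], 1],
    [[-0.194, -0.91, 0.05], [0, 0, 0], 1],
    [[-0.194, -0.91, 0.05], [0, 0, 0], 1],
    [[0, 0, 0.8], [0, 0, 0], 1],
    [[0, 0, 0.8], [0, 0, 0], 1],
    [[0, 0, 0], [0, 0, 0], 1],
  ],
)

```text
time_s: 5.57
position: [0.4577, -0.0078, 0.1357]
tcp_rot: [[-0.975, -0.223, -0.007], [-0.223, 0.975, 0.002], [0.006, 0.003, -1.0]]
force: [-0.3, 0.8, -0.1]
opening: 0.004
grasp_force: 0.0
```

```bash
cat >> h.py <<'E'
def goal(p,yaw):
    """turn (units, tool z) then shift (units, tool axes) to reach p with tool y at yaw deg"""
    s=read_state();R=s["tcp_rot"];y0=np.degrees(np.arctan2(R[1,1],R[0,1]));t=(yaw-y0+180)%360-180
    a=np.radians(yaw);d=np.array(p)-s["position"]
    print("t",round(s["time_s"],2),"pos",s["position"].round(4),"yaw",round(y0,2),"tilt",R[:2,2].round(4),"F",np.round(s["force"],1),"open",round(s["opening"],3),"grip",round(float(np.max(s["grasp_force"])),1),"q",np.round(s["joint_positions"],1))
    print("  turn",round(-t/120,4),"shift",np.round([d@[-np.sin(a),np.cos(a),0]/.03,d@[np.cos(a),np.sin(a),0]/.03,-d[2]/.03],3))
E
python3 - <<'E'
from h import *
goal((.4594,-.0079,.0885),102.9)
E
```

```text
t 5.57 pos [ 0.4577 -0.0078  0.1357] yaw 102.87 tilt [-0.0069  0.0019] F [-0.3  0.8 -0.1] open 0.004 grip 0.0 q [ -15.    26.   110.2    0.    44.2 -117.9]
  turn -0.0002 shift [-0.055 -0.015  1.574]
```

Emit:
move_arm(
  increments=[
    [[-0.04, 0, 0.4], [0, 0, 0], 1],
    [[0, 0, 0.4], [0, 0, 0], 1],
    [[0, 0, 0.3], [0, 0, 0], 1],
    [[0, 0, 0.2], [0, 0, 0], 1],
    [[0, 0, 0.15], [0, 0, 0], 1],
    [[0, 0, 0.1], [0, 0, 0], 1],
    [[0, 0, 0], [0, 0, 0], 1],
    [[0, 0, 0], [0, 0, 0], 1],
  ],
)

```text
time_s: 6.23
position: [0.4612, -0.0074, 0.0922]
tcp_rot: [[-0.974, -0.224, 0.0], [-0.224, 0.974, -0.0], [-0.0, -0.0, -1.0]]
force: [0.4, 1.0, 0.2]
opening: 0.004
grasp_force: 0.0
```

Emit:
move_arm(
  increments=[
    [[0, 0, 0.1], [0, 0, 0], 1],
    [[0, 0, 0.06], [0, 0, 0], 1],
    [[0, 0, 0], [0, 0, 0], 1],
    [[0, 0, 0], [0, 0, 0], 1],
  ],
)

```text
time_s: 6.57
position: [0.4617, -0.0075, 0.0887]
tcp_rot: [[-0.974, -0.224, 0.002], [-0.224, 0.974, -0.0], [-0.002, -0.001, -1.0]]
force: [-2.7, 0.6, 13.1]
opening: 0.002
grasp_force: 6.7
```

Emit:
move_arm(
  increments=[
    [[0, 0, -0.4], [0, 0, 0], 1],
    [[0, 0, -1], [0, 0, 0], 1],
    [[0, 0, -1], [0, 0, 0], 1],
    [[0, 0, -1], [0, 0, 0], 1],
    [[0, 0, -1], [0, 0, 0], 0.3],
    [[0, 0, -1], [0, 0, 0], 0.3],
    [[0, 0, -1], [0, 0, 0], 0.3],
    [[0, 0, -1], [0, 0, 0.026], 0.3],
    [[0, 0, 0], [0, 0, 0.026], 0.3],
  ],
)

```text
time_s: 7.32
position: [0.4645, -0.0082, 0.3151]
tcp_rot: [[-0.993, -0.115, 0.012], [-0.115, 0.993, -0.003], [-0.012, -0.005, -1.0]]
force: [-0.1, 0.3, -0.0]
opening: 0.301
grasp_force: 0.0
```

```bash
python3 - <<'E'
from ov import *
goal((.624,-.041,.217),96.7)
b=capture("top");a=capture("scene")
print(efit((a,b),SP,[.634,-.0397,3.258],.215).round(4))
k=7
o=[]
for c in(a,b):
    im=cv2.resize(c["img"][:,:,::-1],None,fx=k,fy=k,interpolation=cv2.INTER_CUBIC)
    u,v=np.int32(proj(c,T([.635,-.0353,.2255],(-.165,-.01,.1)))[0]*k); o.append(im[v-200:v+200,u-200:u+200])
cv2.imwrite("pics/k1.png",np.hstack(o))
E
```

```text
t 7.32 pos [ 0.4645 -0.0082  0.3151] yaw 96.6 tilt [ 0.0125 -0.0034] F [-0.1  0.3 -0. ] open 0.301 grip 0.0 q [ -14.8   10.9   97.4   -0.    71.  -111.4]
  turn -0.0009 shift [-5.154 -1.706  3.271]
[ 0.6344 -0.0397  3.2594]
```

View pics/k1.png

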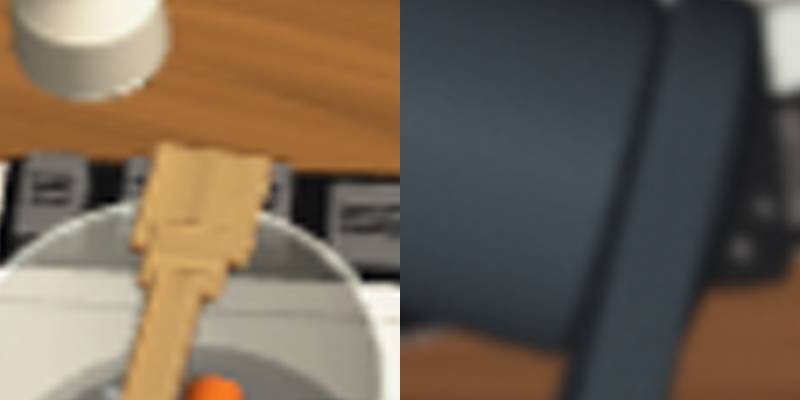

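The stop key at crop pixel (365,215) sits lower than the row line and the three speed keys are up, so the machine has stopped. Next is the spatula.

Emit:
move_arm(
  increments=[
    [[-0.86, -0.284, 0], [0, 0, 0], 0.5],
    [[-0.86, -0.284, 0], [0, 0, 0], 0.5],
    [[-0.86, -0.284, 0], [0, 0, 0], 0.5],
    [[-0.86, -0.284, 0], [0, 0, 0], 0.5],
    [[-0.86, -0.284, 0], [0, 0, 0], 0.5],
    [[-0.86, -0.284, 0], [0, 0, 0], 0.5],
    [[0, 0, 0.8], [0, 0, 0], 0.5],
    [[0, 0, 0.8], [0, 0, 0], 0.5],
    [[0, 0, 0.6], [0, 0, 0], 0.5],
    [[0, 0, 0], [0, 0, 0], 0.5],
    [[0, 0, 0], [0, 0, 0], 0.5],
  ],
)

```text
time_s: 8.33
position: [0.6194, -0.0398, 0.2409]
tcp_rot: [[-0.993, -0.118, -0.005], [-0.118, 0.993, 0.001], [0.005, 0.002, -1.0]]
force: [1.3, 0.7, 0.1]
opening: 0.502
grasp_force: 0.0
```

```bash
python3 -c "
from h import *
goal((.624,-.041,.217),96.7)"
```

```text
t 8.33 pos [ 0.6194 -0.0398  0.2409] yaw 96.77 tilt [-0.0054  0.0013] F [1.3 0.7 0.1] open 0.502 grip 0.0 q [ -14.    28.9   81.3   -0.    70.1 -110.7]
  turn 0.0006 shift [-0.149 -0.059  0.796]
```

Emit:
move_arm(
  increments=[
    [[-0.08, -0.05, 0.4], [0, 0, 0], 0.5],
    [[0, 0, 0.38], [0, 0, 0], 0.5],
    [[0, 0, 0], [0, 0, 0], 0.5],
    [[0, 0, 0], [0, 0, 0], 1],
    [[0, 0, 0], [0, 0, 0], 1],
    [[0, 0, 0], [0, 0, 0], 1],
    [[0, 0, 0], [0, 0, 0], 1],
    [[0, 0, 0], [0, 0, 0], 1],
  ],
)

```text
time_s: 9.0
position: [0.6237, -0.0412, 0.2205]
tcp_rot: [[-0.993, -0.117, 0.001], [-0.117, 0.993, -0.0], [-0.001, -0.0, -1.0]]
force: [0.2, 0.5, 0.7]
opening: 0.227
grasp_force: 30.0
```

Emit:
move_arm(
  increments=[
    [[0, 0, -0.4], [0, 0, 0], 1],
    [[0, 0, -0.8], [0, 0, 0], 1],
    [[0, 0, -0.8], [0, 0, 0], 1],
    [[0, 0, -0.5], [0, 0, 0.032], 1],
    [[0, 0, 0], [0, 0, 0.032], 1],
    [[0.4, 0.9, 0], [0, 0, 0], 1],
    [[0.4, 0.9, 0], [0, 0, 0], 1],
    [[0.4, 0.9, 0], [0, 0, 0], 1],
    [[0.4, 0.9, 0], [0, 0, 0], 1],
    [[0.4, 0.9, 0], [0, 0, 0], 1],
    [[0.4, 0.9, 0], [0, 0, 0], 1],
    [[0.4, 0.9, 0], [0, 0, 0], 1],
    [[0.4, 0.9, 0], [0, 0, 0], 1],
    [[0.4, 0.9, 0], [0, 0, 0], 1],
    [[0.4, 0.9, 0], [0, 0, 0], 1],
    [[0.4, 0.9, 0], [0, 0, 0], 1],
    [[0.4, 0.9, 0], [0, 0, 0], 1],
    [[0.4, 0.9, 0], [0, 0, 0], 1],
    [[0.4, 0.9, 0], [0, 0, 0], 1],
  ],
)

```text
time_s: 10.58
position: [0.4608, 0.3407, 0.2951]
tcp_rot: [[-1.0, 0.017, 0.0], [0.017, 1.0, 0.0], [-0.0, 0.0, -1.0]]
force: [0.8, 0.3, -0.7]
opening: 0.224
grasp_force: 30.0
```

Emit:
move_arm(
  increments=[
    [[0, 0, 0.9], [0, 0, 0], 1],
    [[0, 0, 0.9], [0, 0, 0], 1],
    [[0, 0, 0.9], [0, 0, 0], 1],
    [[0, 0, 0.9], [0, 0, 0], 1],
    [[0, 0, 0.9], [0, 0, 0], 1],
    [[0, 0, 0.9], [0, 0, 0], 1],
    [[0, 0, 0.9], [0, 0, 0], 1],
    [[0, 0, 0.6], [0, 0, 0], 1],
    [[0, 0, 0.3], [0, 0, 0], 1],
    [[0, 0, 0], [0, 0, 0], 1],
    [[0, 0, 0], [0, 0, 0], 1],
  ],
)

```text
time_s: 11.5
position: [0.462, 0.3397, 0.0791]
tcp_rot: [[-1.0, 0.017, 0.0], [0.017, 1.0, 0.0], [-0.0, 0.0, -1.0]]
force: [-0.1, -0.1, -0.1]
opening: 0.224
grasp_force: 30.0
```

```bash
python3 - <<'E'
from ov import *
goal((.4615,.343,.0235),89)
s=read_state();p=s["position"]
a=capture("scene");b=capture("top")
x0=[p[0]+.0105,p[1],np.radians(179)]
for z in (p[2]-.0055,): print(efit((a,),SP,x0,z).round(4),efit((a,b),SP,x0,z).round(4))
overlay("pics/b1.png",[([*x0,p[2]-.0055],SP,(255,255,0)),([.473,.3853,-.018],BP,(0,0,255)),([.463,.435,0,.018],[circ(.03,.042)],(0,0,255))],[(.46,.36,.03)],k=4)
E
```

```text
t 11.5 pos [0.462  0.3397 0.0791] yaw 89.05 tilt [0.0003 0.0001] F [-0.1 -0.1 -0.1] open 0.224 grip 30.0 q [ 25.2  37.8  96.3  -0.   45.9 -63.9]
  turn 0.0004 shift [0.02  0.111 1.854]
[0.4489 0.3411 3.1296] [0.4682 0.3254 3.2403]
```

View pics/b1.png

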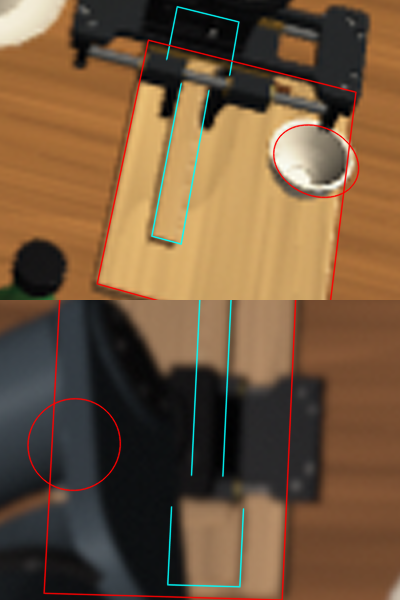

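The cyan spatula outline matches the held spatula: handle end at pixel (170,240), inside the red board outline and clear of the ramekin at (313,160). Lowering it now.

Emit:
move_arm(
  increments=[
    [[0, 0, 0.5], [0, 0, 0], 1],
    [[0, 0, 0.5], [0, 0, 0], 1],
    [[0, 0, 0.4], [0, 0, 0], 1],
    [[0, 0, 0.25], [0, 0, 0], 1],
    [[0, 0, 0.1], [0, 0, 0], 1],
    [[0, 0, 0], [0, 0, 0], 1],
    [[0, 0, 0], [0, 0, 0], 1],
  ],
)

```text
time_s: 12.28
position: [0.462, 0.3396, 0.0266]
tcp_rot: [[-1.0, 0.017, 0.0], [0.017, 1.0, 0.0], [-0.0, 0.0, -1.0]]
force: [0.2, -0.5, -0.8]
opening: 0.226
grasp_force: 30.0
```

Emit:
move_arm(
  increments=[
    [[0, 0, 0.07], [0, 0, 0], 1],
    [[0, 0, 0.04], [0, 0, 0], 1],
    [[0, 0, 0], [0, 0, 0], 1],
    [[0, 0, 0], [0, 0, 0], 1],
  ],
)

```text
time_s: 12.62
position: [0.462, 0.3396, 0.0234]
tcp_rot: [[-1.0, 0.017, 0.001], [0.017, 1.0, 0.0], [-0.001, 0.0, -1.0]]
force: [-1.2, -0.5, -0.3]
opening: 0.225
grasp_force: 30.0
```

Emit:
move_arm(
  increments=[
    [[0, 0, 0.04], [0, 0, 0], 1],
    [[0, 0, 0.03], [0, 0, 0], 1],
    [[0, 0, 0], [0, 0, 0], 1],
    [[0, 0, 0], [0, 0, 0], 1],
  ],
)

```text
time_s: 12.95
position: [0.462, 0.3396, 0.0233]
tcp_rot: [[-1.0, 0.016, 0.001], [0.016, 1.0, 0.0], [-0.001, 0.0, -1.0]]
force: [-2.2, -1.5, 14.4]
opening: 0.223
grasp_force: 30.0
```

Emit:
move_arm(
  increments=[
    [[0, 0, -0.05], [0, 0, 0], 1],
    [[0, 0, 0], [0, 0, 0], 0.5],
    [[0, 0, 0], [0, 0, 0], 0.5],
    [[0, 0, 0], [0, 0, 0], 0.5],
    [[0, 0, -0.4], [0, 0, 0], 0.5],
    [[0, 0, -0.8], [0, 0, 0], 0.5],
    [[0, 0, -1], [0, 0, 0], 0.5],
    [[0, 0, -1], [0, 0, 0], 0.5],
    [[0, 0, -1], [0, 0, 0], 0.5],
    [[0, 0, -1], [0, 0, 0], 0.5],
    [[0, 0, -1], [0, 0, 0], 0.5],
    [[0, 0, -1], [0, 0, 0], 0.5],
    [[0, 0, -1], [0, 0, 0], 0.5],
    [[0, 0, 0], [0, 0, 0], 0.5],
  ],
)

```text
time_s: 14.12
position: [0.4648, 0.3411, 0.2758]
tcp_rot: [[-1.0, 0.016, 0.012], [0.016, 1.0, 0.006], [-0.012, 0.006, -1.0]]
force: [1.4, 0.7, -0.6]
opening: 0.503
grasp_force: 0.0
```

```bash
python3 - <<'E'
from h import *
goal((.456,-.383,.18),-24.1)
a=capture("scene");b=capture("top")
x0=[.4725,.3396,np.radians(179)]
print(efit((a,),SP,x0,.018).round(4),efit((a,),LP,[.446,-.4055,1.15]).round(4))
E
```

```text
t 14.12 pos [0.4648 0.3411 0.2758] yaw 89.06 tilt [0.0122 0.0058] F [ 1.4  0.7 -0.6] open 0.503 grip 0.0 q [ 25.2  22.8  86.1   0.   70.3 -63.9]
  turn 0.943 shift [-22.154   9.588   3.192]
[0.4704 0.3354 3.2088] [ 0.4475 -0.4099  1.1399]
```

Emit:
move_arm(
  increments=[
    [[0, 0, 0], [0, 0, 0.059], 0.3],
    [[0, 0, 0], [0, 0, 0.059], 0],
    [[0, 0, 0], [0, 0, 0.059], 0],
    [[0, 0, 0], [0, 0, 0.059], 0],
    [[0, 0, 0], [0, 0, 0.059], 0],
    [[0, 0, 0], [0, 0, 0.059], 0],
    [[0, 0, 0], [0, 0, 0.059], 0],
    [[0, 0, 0], [0, 0, 0.059], 0],
    [[0, 0, 0], [0, 0, 0.059], 0],
    [[0, 0, 0], [0, 0, 0.059], 0],
    [[0, 0, 0], [0, 0, 0.059], 0],
    [[0, 0, 0], [0, 0, 0.059], 0],
    [[0, 0, 0], [0, 0, 0.059], 0],
    [[0, 0, 0], [0, 0, 0.059], 0],
    [[0, 0, 0], [0, 0, 0.059], 0],
    [[0, 0, 0], [0, 0, 0.058], 0],
  ],
)

```text
time_s: 15.55
position: [0.4603, 0.3388, 0.2663]
tcp_rot: [[0.414, 0.91, -0.004], [0.91, -0.414, -0.002], [-0.004, -0.003, -1.0]]
force: [-0.2, -0.3, 0.3]
opening: 0.999
grasp_force: 0.0
```

Emit:
move_arm(
  increments=[
    [[-0.92, 0.4, 0], [0, 0, 0], 0],
    [[-0.92, 0.4, 0], [0, 0, 0], 0],
    [[-0.92, 0.4, 0], [0, 0, 0], 0],
    [[-0.92, 0.4, 0], [0, 0, 0], 0],
    [[-0.92, 0.4, 0], [0, 0, 0], 0],
    [[-0.92, 0.4, 0], [0, 0, 0], 0],
    [[-0.92, 0.4, 0], [0, 0, 0], 0],
    [[-0.92, 0.4, 0], [0, 0, 0], 0],
    [[-0.92, 0.4, 0], [0, 0, 0], 0],
    [[-0.92, 0.4, 0], [0, 0, 0], 0],
    [[-0.92, 0.4, 0], [0, 0, 0], 0],
    [[-0.92, 0.4, 0], [0, 0, 0], 0],
    [[-0.92, 0.4, 0], [0, 0, 0], 0],
    [[-0.92, 0.4, 0], [0, 0, 0], 0],
    [[-0.92, 0.4, 0], [0, 0, 0], 0],
    [[-0.92, 0.4, 0], [0, 0, 0], 0],
    [[-0.92, 0.4, 0], [0, 0, 0], 0],
    [[-0.92, 0.4, 0], [0, 0, 0], 0],
    [[-0.92, 0.4, 0], [0, 0, 0], 0],
    [[-0.92, 0.4, 0], [0, 0, 0], 0],
  ],
)

```text
time_s: 17.22
position: [0.4538, -0.2629, 0.2666]
tcp_rot: [[0.409, 0.913, -0.003], [0.913, -0.409, 0.003], [0.001, -0.004, -1.0]]
force: [0.9, -0.4, -0.1]
opening: 1.004
grasp_force: 0.0
```

Emit:
move_arm(
  increments=[
    [[-0.92, 0.4, 0], [0, 0, 0], 0],
    [[-0.92, 0.4, 0], [0, 0, 0], 0],
    [[-0.92, 0.4, 0], [0, 0, 0], 0],
    [[-0.92, 0.4, 0], [0, 0, 0], 0],
    [[0, 0, 0.8], [0, 0, 0], 0],
    [[0, 0, 0.8], [0, 0, 0], 0],
    [[0, 0, 0.8], [0, 0, 0], 0],
    [[0, 0, 0.8], [0, 0, 0], 0],
    [[0, 0, 0], [0, 0, 0], 0],
    [[0, 0, 0], [0, 0, 0], 0],
  ],
)

```text
time_s: 18.05
position: [0.4525, -0.3812, 0.17]
tcp_rot: [[0.409, 0.913, -0.004], [0.913, -0.409, 0.005], [0.003, -0.006, -1.0]]
force: [0.2, -0.1, 0.4]
opening: 1.001
grasp_force: 0.0
```

```bash
python3 -c "
from h import *
goal((.456,-.383,.035),-24.1)"
```

```text
t 18.05 pos [ 0.4525 -0.3812  0.17  ] yaw -24.12 tilt [-0.0042  0.0052] F [ 0.2 -0.1  0.4] open 1.001 grip 0.0 q [-50.9  31.5  89.7  -0.   59.2 -26.8]
  turn -0.0002 shift [-0.008  0.131  4.5  ]
```

Emit:
move_arm(
  increments=[
    [[0, 0.06, 0.8], [0, 0, 0], 0],
    [[0, 0, 0.8], [0, 0, 0], 0],
    [[0, 0, 0.8], [0, 0, 0], 0],
    [[0, 0, 0.8], [0, 0, 0], 0],
    [[0, 0, 0.6], [0, 0, 0], 0],
    [[0, 0, 0.4], [0, 0, 0], 0],
    [[0, 0, 0.2], [0, 0, 0], 0],
    [[0, 0, 0], [0, 0, 0], 0],
    [[0, 0, 0], [0, 0, 0], 0],
  ],
)

```text
time_s: 18.8
position: [0.4562, -0.3842, 0.0414]
tcp_rot: [[0.408, 0.913, 0.001], [0.913, -0.408, -0.001], [-0.001, 0.002, -1.0]]
force: [0.4, 0.1, 0.4]
opening: 0.999
grasp_force: 0.0
```

Emit:
move_arm(
  increments=[
    [[0, 0, 0], [0, 0, 0], 1],
    [[0, 0, 0], [0, 0, 0], 1],
    [[0, 0, 0], [0, 0, 0], 1],
    [[0, 0, 0], [0, 0, 0], 1],
    [[0, 0, 0], [0, 0, 0], 1],
    [[0, 0, 0], [0, 0, 0], 1],
  ],
)

```text
time_s: 19.3
position: [0.4556, -0.3836, 0.0407]
tcp_rot: [[0.408, 0.913, 0.0], [0.913, -0.408, -0.0], [-0.0, 0.0, -1.0]]
force: [-0.8, 0.9, -0.5]
opening: 0.632
grasp_force: 0.0
```

```bash
python3 -c "
from h import *
goal((.456,-.383,.035),-24.1)"
```

```text
t 19.3 pos [ 0.4556 -0.3836  0.0407] yaw -24.11 tilt [ 0.0002 -0.0003] F [-0.8  0.9 -0.5] open 0.632 grip 0.0 q [-50.8  42.4  93.8  -0.   43.7 -26.7]
  turn -0.0001 shift [0.023 0.003 0.19 ]
```

Emit:
move_arm(
  increments=[
    [[0, 0, 0], [0, 0, 0], 1],
    [[0, 0, 0], [0, 0, 0], 1],
    [[0, 0, 0], [0, 0, 0], 1],
    [[0, 0, 0], [0, 0, 0], 1],
  ],
)

```text
time_s: 19.63
position: [0.4558, -0.3837, 0.0406]
tcp_rot: [[0.409, 0.913, 0.0], [0.913, -0.409, -0.0], [-0.0, 0.001, -1.0]]
force: [0.7, -0.5, 0.1]
opening: 0.531
grasp_force: 29.8
```

```bash
python3 - <<'E'
from h import *
goal((.456,-.383,.035),-24.1)
a=capture("scene");b=capture("top")
x0=[.446,-.4055,1.15]
LD=LP[:2]
print(efit((a,),LD,x0).round(4),efit((a,b),LD,x0).round(4))
for c in(a,b):
  for l in("lid","lid_tongue"):
    for r in pinpoint(c,l)[:3]: print(l,round(r["confidence"],2),atz(c,r["xy"],0 if l=="lid" else .008).round(4))
E
```

```text
t 19.63 pos [ 0.4558 -0.3837  0.0406] yaw -24.12 tilt [ 0.0004 -0.0003] F [ 0.7 -0.5  0.1] open 0.531 grip 29.8 q [-50.8  42.5  93.8   0.   43.7 -26.7]
  turn -0.0002 shift [ 0.023 -0.002  0.185]
[ 0.452  -0.403   1.0852] [ 0.452  -0.4027  1.1035]
lid 0.79 [ 0.4357 -0.4102  0.    ]
lid 0.57 [ 0.2091 -0.369   0.    ]
lid_tongue 0.92 [ 0.5374 -0.4464  0.008 ]
lid_tongue 0.73 [ 0.1669 -0.2839  0.008 ]
lid_tongue 0.15 [ 0.6429 -0.0349  0.008 ]
lid 0.72 [ 0.201  -0.3764  0.    ]
lid_tongue 0.89 [ 0.1623 -0.2665  0.008 ]
```

Emit:
move_arm(
  increments=[
    [[0, 0, -0.3], [0, 0, 0], 1],
    [[0, 0, -0.6], [0, 0, 0], 1],
    [[0, 0, -0.9], [0, 0, 0], 1],
    [[0, 0, -0.9], [0, 0, 0], 1],
    [[0, 0, -0.9], [0, 0, 0], 1],
    [[0, 0, -0.9], [0, 0, 0], 1],
    [[0, 0, -0.9], [0, 0, 0], 1],
    [[0, 0, -0.9], [0, 0, 0], 1],
    [[0, 0, -0.9], [0, 0, 0], 1],
    [[0, 0, -0.9], [0, 0, 0], 1],
    [[0, 0, -0.6], [0, 0, 0], 1],
    [[0, 0, 0], [0, 0, 0.055], 1],
    [[0, 0, 0], [0, 0, 0.055], 1],
    [[0, 0, 0], [0, 0, 0.055], 1],
    [[0, 0, 0], [0, 0, 0.055], 1],
    [[0, 0, 0], [0, 0, 0.055], 1],
    [[0, 0, 0], [0, 0, 0.055], 1],
    [[0, 0, 0], [0, 0, 0.055], 1],
    [[0, 0, 0], [0, 0, 0.057], 1],
  ],
)

```text
time_s: 21.52
position: [0.4547, -0.3826, 0.3012]
tcp_rot: [[0.976, 0.217, -0.002], [0.217, -0.976, 0.002], [-0.001, -0.002, -1.0]]
force: [-0.4, -0.5, -2.7]
opening: 0.526
grasp_force: 29.8
```

Emit:
move_arm(
  increments=[
    [[0.4, -0.42, 0], [0, 0, 0], 1],
    [[0.77, -0.83, 0], [0, 0, 0], 1],
    [[0.77, -0.83, 0], [0, 0, 0], 1],
    [[0.77, -0.83, 0], [0, 0, 0], 1],
    [[0.77, -0.83, 0], [0, 0, 0], 1],
    [[0.77, -0.83, 0], [0, 0, 0], 1],
    [[0.77, -0.83, 0], [0, 0, 0], 1],
    [[0.77, -0.83, 0], [0, 0, 0], 1],
    [[0.77, -0.83, 0], [0, 0, 0], 1],
    [[0.77, -0.83, 0], [0, 0, 0], 1],
    [[0.77, -0.83, 0], [0, 0, 0], 1],
    [[0.77, -0.83, 0], [0, 0, 0], 1],
    [[0.36, -0.4, 0], [0, 0, 0], 1],
    [[0, 0, 0], [0, 0, 0], 1],
    [[0, 0, 0], [0, 0, 0], 1],
  ],
)

```text
time_s: 22.77
position: [0.6584, -0.0304, 0.3009]
tcp_rot: [[0.975, 0.224, -0.002], [0.224, -0.975, -0.001], [-0.002, 0.0, -1.0]]
force: [0.1, -0.8, -1.6]
opening: 0.527
grasp_force: 29.8
```

```bash
cat > held.py <<'E'
from ov import *
M=[.635,-.0353,.2255]
a=capture("scene");b=capture("top")
s=read_state();p=s["position"];R=s["tcp_rot"];lz=p[2]-.0406
yaw=np.arctan2(R[1,0],R[0,0])  # tool x == lid x
u=np.array([np.cos(yaw),np.sin(yaw)])
tip=box(-.012,.012,-.118,-.086,.013)[[3,0,1,2]]
out=[]
for z,P in((lz,[circ(.084,.013)[::-1],tip]),):
    for cs in((a,),(a,b)):
        x=efit(cs,P,[*(p[:2]-.0245*u),yaw],z); d=p[:2]-x[:2]
        print("lid",x.round(4),"t",round(d@u,4),"side",round(d@[-u[1],u[0]],4),"dyaw",round(x[2]-yaw,4))
t=.0245
goal((*(np.array(M[:2])+t*np.array([np.cos(M[2]),np.sin(M[2])])),.0406+.207),np.degrees(M[2])-90)
E
python3 held.py; python3 - <<'E'
from ov import *
p=read_state()["position"];yaw=.2255
c0=p[:2]-.0245*np.array([np.cos(yaw),np.sin(yaw)])
overlay("pics/h1.png",[([*c0,yaw,p[2]-.0406],LP+[circ(.0745,0)],(0,0,255)),([.635,-.0353,.2255],[MP[0],MP[1]],(255,255,0))],[(.62,-.06,.25)],k=4)
E
```

```text
lid [ 0.6369 -0.0404  0.2223] t 0.0225 side 0.0035 dyaw -0.0011
lid [ 0.6372 -0.0383  0.212 ] t 0.0218 side 0.0014 dyaw -0.0114
t 22.87 pos [ 0.6582 -0.0321  0.3012] yaw -77.2 tilt [-0.0018 -0.0008] F [-0.5 -0.4 -1.7] open 0.529 grip 29.8 q [-12.5  29.   71.3  -0.1  79.8  64.8]
  turn -0.001 shift [ 0.04  -0.067  1.786]
```

View pics/h1.png

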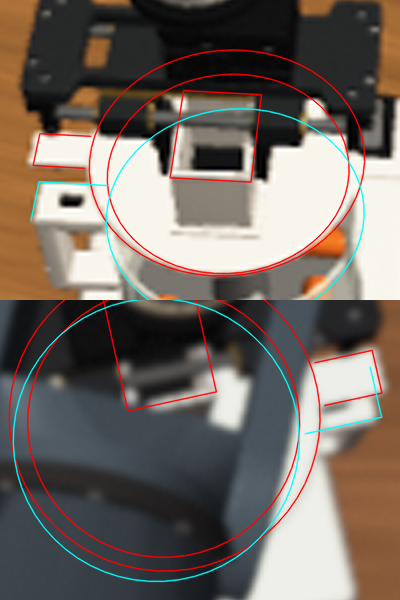

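The held lid matches its outline (chute at pixel (215,137), tongue at (62,150)) and the handle matches the cyan box. Lowering to just above the rim.

Emit:
move_arm(
  increments=[
    [[0.02, -0.04, 0.4], [0, 0, 0], 1],
    [[0, 0, 0.4], [0, 0, 0], 1],
    [[0, 0, 0.3], [0, 0, 0], 1],
    [[0, 0, 0.2], [0, 0, 0], 1],
    [[0, 0, 0], [0, 0, 0], 1],
    [[0, 0, 0], [0, 0, 0], 1],
    [[0, 0, 0], [0, 0, 0], 1],
    [[0, 0, 0], [0, 0, 0], 1],
  ],
)

```text
time_s: 23.63
position: [0.66, -0.0298, 0.2633]
tcp_rot: [[0.975, 0.222, 0.002], [0.222, -0.975, -0.0], [0.002, 0.001, -1.0]]
force: [0.0, -0.3, -1.9]
opening: 0.529
grasp_force: 29.8
```

```bash
sed -i 's/^t=.0245/t=.024/' held.py; python3 held.py
```

```text
lid [ 0.6329 -0.0366  0.3722] t 0.0278 side 0.0008 dyaw 0.1478
lid [ 0.6323 -0.0357  0.2539] t 0.0282 side -0.0003 dyaw 0.0296
t 23.73 pos [ 0.6599 -0.0296  0.2632] yaw -77.15 tilt [ 0.0013 -0.0003] F [-0.  -0.4 -1.8] open 0.524 grip 29.8 q [-12.2  30.8  74.   -0.   75.1  64.9]
  turn -0.0006 shift [-0.05  -0.001  0.52 ]
```

Emit:
move_arm(
  increments=[
    [[-0.04, 0, 0.12], [0, 0, 0], 1],
    [[0, 0, 0.12], [0, 0, 0], 1],
    [[0, 0, 0.1], [0, 0, 0], 1],
    [[0, 0, 0], [0, 0, 0], 1],
    [[0, 0, 0], [0, 0, 0], 1],
  ],
)

```text
time_s: 24.15
position: [0.658, -0.0298, 0.2517]
tcp_rot: [[0.975, 0.222, -0.001], [0.222, -0.975, 0.0], [-0.001, -0.0, -1.0]]
force: [0.1, -0.1, -0.5]
opening: 0.528
grasp_force: 29.8
```

Emit:
move_arm(
  increments=[
    [[0, 0, 0.07], [0, 0, 0], 1],
    [[0, 0, 0.07], [0, 0, 0], 1],
    [[0, 0, 0], [0, 0, 0], 1],
    [[0, 0, 0], [0, 0, 0], 1],
  ],
)

```text
time_s: 24.48
position: [0.6583, -0.0299, 0.248]
tcp_rot: [[0.975, 0.222, -0.0], [0.222, -0.975, 0.0], [-0.0, -0.0, -1.0]]
force: [-0.1, 0.1, -1.5]
opening: 0.525
grasp_force: 29.8
```

Emit:
move_arm(
  increments=[
    [[0, 0, 0.05], [0, 0, 0], 1],
    [[0, 0, 0.03], [0, 0, 0], 1],
    [[0, 0, 0], [0, 0, 0], 1],
    [[0, 0, 0], [0, 0, 0], 1],
  ],
)

```text
time_s: 24.82
position: [0.6585, -0.0299, 0.2476]
tcp_rot: [[0.975, 0.222, 0.001], [0.222, -0.975, -0.0], [0.001, 0.001, -1.0]]
force: [-2.4, 0.0, 5.7]
opening: 0.528
grasp_force: 29.8
```

The lid is seated: underside at 0.207 m as specified, with about 7 N of contact. Releasing it.

Emit:
move_arm(
  increments=[
    [[0, 0, -0.02], [0, 0, 0], 1],
    [[0, 0, 0], [0, 0, 0], 0.1],
    [[0, 0, 0], [0, 0, 0], 0.1],
    [[0, 0, 0], [0, 0, 0], 0.1],
    [[0, 0, 0], [0, 0, 0], 0.1],
    [[0, 0, -0.4], [0, 0, 0], 0.1],
    [[0, 0, -0.8], [0, 0, 0], 0.1],
    [[0, 0, -1], [0, 0, 0], 0.1],
    [[0, 0, -1], [0, 0, 0], 0.1],
    [[0, 0, 0], [0, 0, 0], 1],
    [[0, 0, 0], [0, 0, 0], 1],
  ],
)

```text
time_s: 25.73
position: [0.6595, -0.0301, 0.3446]
tcp_rot: [[0.975, 0.222, 0.005], [0.222, -0.975, -0.001], [0.005, 0.002, -1.0]]
force: [0.0, 0.6, -0.7]
opening: 0.822
grasp_force: 0.0
```

```bash
python3 - <<'E'
from ov import *
M=[.635,-.0353,.2255]
goal(T(M,(-.165,-.074,.2))[0],np.degrees(M[2])-90)
E
```

```text
t 25.73 pos [ 0.6595 -0.0301  0.3446] yaw -77.15 tilt [ 0.0051 -0.0012] F [ 0.   0.6 -0.7] open 0.822 grip 0.0 q [-12.3  27.2  67.7  -0.   84.8  64.9]
  turn -0.0006 shift [-6.334  2.453  4.82 ]
```

Emit:
move_arm(
  increments=[
    [[-0.905, 0.35, 0], [0, 0, 0], 1],
    [[-0.905, 0.35, 0], [0, 0, 0], 1],
    [[-0.905, 0.35, 0], [0, 0, 0], 1],
    [[-0.905, 0.35, 0], [0, 0, 0], 1],
    [[-0.905, 0.35, 0], [0, 0, 0], 1],
    [[-0.905, 0.35, 0], [0, 0, 0], 1],
    [[-0.905, 0.35, 0], [0, 0, 0], 1],
    [[0, 0, 0], [0, 0, 0], 1],
    [[0, 0, 0], [0, 0, 0], 1],
  ],
)

```text
time_s: 26.48
position: [0.4879, -0.144, 0.341]
tcp_rot: [[0.976, 0.22, -0.002], [0.22, -0.976, 0.002], [-0.002, -0.002, -1.0]]
force: [0.9, -0.4, 0.4]
opening: 0.147
grasp_force: 0.0
```

```bash
python3 - <<'E'
from ov import *
M=[.635,-.0353,.2255]
goal(T(M,(-.165,-.074,.12))[0],np.degrees(M[2])-90)
overlay("pics/f1.png",[([*M,.207],LP[1:],(0,0,255)),([.4725,.3396,3.124,.018],SP,(255,255,0))],[(.63,-.07,.21),(.47,.36,.02)],k=4)
E
```

```text
t 26.48 pos [ 0.4879 -0.144   0.341 ] yaw -77.3 tilt [-0.0021  0.0016] F [ 0.9 -0.4  0.4] open 0.147 grip 0.0 q [-29.1  13.9  89.    0.   77.3  48.2]
  turn -0.0018 shift [0.088 0.032 7.368]
```

View pics/f1.png

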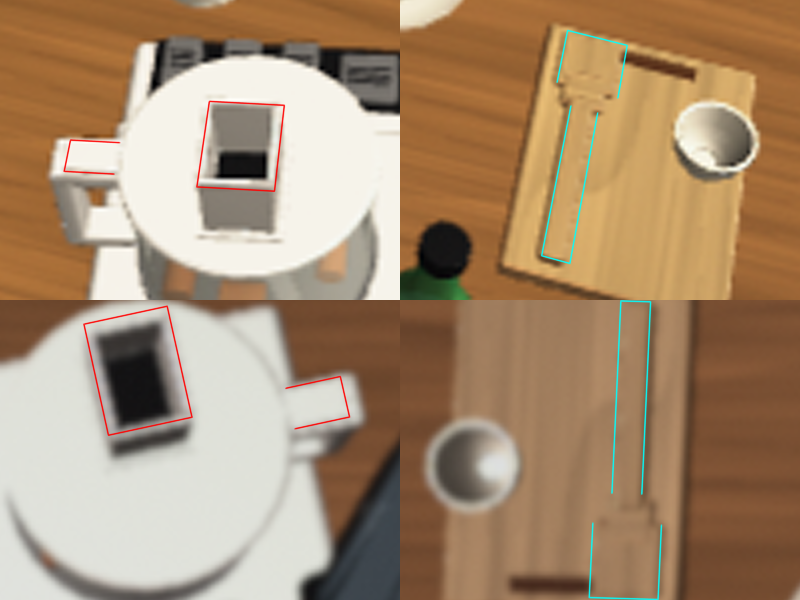

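The picture shows the lid flat on the bowl with its tongue over the handle (95,157). The spatula lies flat on the board, well clear of the ramekin at (715,140), and the stop key is down. Pressing the fast key next.

Emit:
move_arm(
  increments=[
    [[0.03, 0.02, 0.9], [0, 0, 0], 1],
    [[0, 0, 0.9], [0, 0, 0], 1],
    [[0, 0, 0.9], [0, 0, 0], 1],
    [[0, 0, 0.9], [0, 0, 0], 1],
    [[0, 0, 0.9], [0, 0, 0], 1],
    [[0, 0, 0.9], [0, 0, 0], 1],
    [[0, 0, 0.9], [0, 0, 0], 1],
    [[0, 0, 0.5], [0, 0, 0], 1],
    [[0, 0, 0.2], [0, 0, 0], 1],
    [[0, 0, 0], [0, 0, 0], 1],
    [[0, 0, 0], [0, 0, 0], 1],
  ],
)

```text
time_s: 27.5
position: [0.4913, -0.1439, 0.1322]
tcp_rot: [[0.975, 0.223, 0.0], [0.223, -0.975, -0.0], [0.0, 0.0, -1.0]]
force: [-0.4, 0.0, -0.4]
opening: 0.007
grasp_force: 0.0
```

```bash
python3 - <<'E'
from h import *
M=[.635,-.0353,.2255]
goal(T(M,(-.165,-.074,.0885))[0],np.degrees(M[2])-90)
E
```

```text
t 27.5 pos [ 0.4913 -0.1439  0.1322] yaw -77.1 tilt [ 0.0004 -0.0001] F [-0.4  0.  -0.4] open 0.007 grip 0.0 q [-28.9  29.4 103.2   0.   47.4  48.2]
  turn -0.0001 shift [-0.021  0.008  1.458]
```

Emit:
move_arm(
  increments=[
    [[0, 0, 0.4], [0, 0, 0], 1],
    [[0, 0, 0.4], [0, 0, 0], 1],
    [[0, 0, 0.3], [0, 0, 0], 1],
    [[0, 0, 0.2], [0, 0, 0], 1],
    [[0, 0, 0.1], [0, 0, 0], 1],
    [[0, 0, 0.06], [0, 0, 0], 1],
    [[0, 0, 0], [0, 0, 0], 1],
    [[0, 0, 0], [0, 0, 0], 1],
  ],
)

```text
time_s: 28.17
position: [0.4914, -0.1446, 0.0891]
tcp_rot: [[0.975, 0.222, 0.002], [0.222, -0.975, -0.001], [0.002, 0.002, -1.0]]
force: [2.4, 0.1, 2.9]
opening: 0.004
grasp_force: 1.1
```

Emit:
move_arm(
  increments=[
    [[0, 0, 0.05], [0, 0, 0], 1],
    [[0, 0, 0], [0, 0, 0], 1],
    [[0, 0, 0], [0, 0, 0], 1],
  ],
)

```text
time_s: 28.42
position: [0.4915, -0.1447, 0.0887]
tcp_rot: [[0.975, 0.222, 0.003], [0.222, -0.975, -0.001], [0.003, 0.002, -1.0]]
force: [1.0, 0.7, 12.2]
opening: 0.003
grasp_force: 6.1
```

Emit:
move_arm(
  increments=[
    [[0, 0, -0.4], [0, 0, 0], 1],
    [[0, 0, -1], [0, 0, 0], 1],
    [[0, 0, -1], [0, 0, 0], 1],
    [[0, 0, -1], [0, 0, 0], 1],
    [[0, 0, -1], [0, 0, 0], 1],
    [[0, 0, -1], [0, 0, 0], 1],
    [[0, 0, -1], [0, 0, 0], 1],
    [[0, 0, -1], [0, 0, 0], 0.5],
    [[0, 0, -1], [0, 0, 0], 0.5],
    [[0, 0, 0], [0, 0, 0], 0.5],
    [[0, 0, 0], [0, 0, 0], 0.5],
    [[0, 0, 0], [0, 0, 0], 0.5],
  ],
)

```text
time_s: 29.42
position: [0.4892, -0.1437, 0.3379]
tcp_rot: [[0.975, 0.222, -0.002], [0.222, -0.975, 0.001], [-0.002, -0.002, -1.0]]
force: [-0.2, 0.1, -0.7]
opening: 0.299
grasp_force: 0.0
```

```bash
python3 - <<'E'
from ov import *
M=[.635,-.0353,.2255]
KU=[box(-.187,-.143,y-w,y+w,.102) for y,w in((.066,.022),(.014,.014),(-.03,.014),(-.074,.014))]
c=capture("scene");k=6
im=cv2.resize(c["img"][:,:,::-1],None,fx=k,fy=k,interpolation=cv2.INTER_CUBIC)
u,v=np.int32(proj(c,T(M,(-.1,-.01,.15)))[0]*k)
raw=im[v-220:v+220,u-270:u+270].copy()
cv2.imwrite("pics/z.png",raw)
E
```

```text
(no output)
```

View pics/z.png

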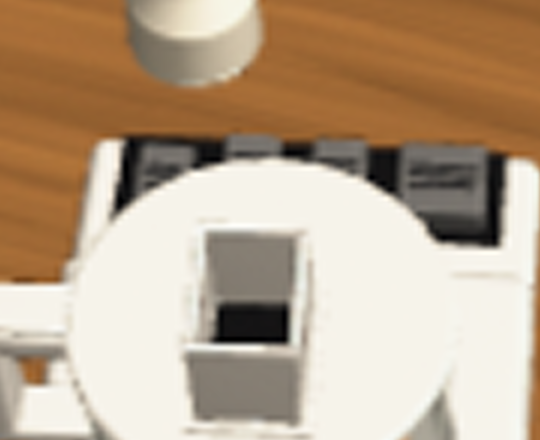

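The fast key at (165,160) now sits low. The stop key at (445,180) stands proud with its side face showing, and the lid is unmoved. Handing in.

```bash
python3 -c "
from rig import *
print(hand_in())"
```

```text
the job is handed in; nothing more can be done
None
```

I handed the job in at about 29.5 s of the 72 s allowed. I pressed the stop key first, then laid the spatula flat on the board clear of the ramekin, fitted the lid with its tongue on the handle and latched the fastest-speed key. The last pictures agree with this, but the hand-in gave no verdict.

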